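# Lock a display ledge onto the slotted counter rack

## Task

Fit the wooden display ledge to the slotted rack on the counter: hook the steel tabs on its back into the two slots, gently, then push it straight down until it is fully home and the brass spring catch has snapped out again to lock it. Do not force the thin steel, let go at the end, and leave the spread jar and the round drum where they stand.

Things in the scene. Friction and masses are not known exactly. Their poses are not given: they have to be found in the camera images.
- rack: Fixed dark steel rack: foot plate 87x200x12 mm (x -55 to +32), two posts, and on them a head with two upright slotted strips and a plate between. Origin on the counter, midway between the strips, below their front face; x to the rear (away from the side the ledge is fitted from), y along the rack, z up. Over 50 N between ledge and rack counts as forcing it.
- slots (a point): Fixed on the rack, x=y=0, z=100 mm: NOMINAL height of the slots' lower edge. The head is clamped 0 to 15 mm higher or lower than this, which no reading tells: feel for it. Strips at y=+80 and -80 mm, 34 mm wide, sheet x 0 to 4 mm, hollow 9 mm behind; slot 11 mm wide, 29 high; flat strip top (x 0 to 24) 36 mm over the slot's lower edge. Plate: y -64 to +64, 16 to 52 mm below the edge; open above it.
- latch (a joint): Brass spring catch, 20 mm wide, mid plate; m pushed in: 0 fully out (free, or snapped over a seated ledge), 0.006 level with the strips' face. Out, it stands 6 mm proud: a steep ramp from 17 mm below the slots' lower edge to a flat underside 30 mm below it. The ledge's lower rear edge rides down it, against a 4 to 7 N spring: takes 5 to 20 N of downward push, then it snaps out.
- ledge: Loose wooden display ledge, 184 mm wide (y), about 0.3 kg, on its flat underside. Origin mid lower rear edge; x to the rear (tabs' side), z up. Back board x -10 to 0 mm, 48 mm high; its middle (y -25 to 25) rises to z 85: grip that from above across its 10 mm. Floor 5 mm thick to x -76, front lip 16 mm high. Seated, its underside is 36 mm below the slots' lower edges, rear face on the strips.
- tabs (a point): On the ledge at x=8, y=0, z=18 mm: level of the hooks' lower ends. Two steel tabs at y=+80 and -80 mm, 6 mm wide: a neck from the rear face at z 36 to 44, behind it (x 5.7 to 10.7) a hook hanging down to z 18. They enter the slots with these ends 0 to 3 mm above the slots' lower edges; then, rear face on the strips, the ledge goes down about 20 mm until the necks sit on those edges.
- press_top (a point): Top of the fixed dark red seal press at the front left; with its lever it stands up to 315 mm high, over y 0.14 to 0.5 m, x 0.36 to 0.52 m: pass above or clear of it.
- jar: Spread jar with a black lid, 62 mm diameter, 78 mm high, loose; origin at the centre of its underside. Leave it standing.
- drum: Round green-gold paper drum, 73 mm diameter, 44 mm high, loose; origin at the centre of its underside. Leave it standing.

How it is judged (in metres and radians):
On the way, in this order (a step that is already met when the one before it is completed fails the run):
1. both tabs are through the slots: the ledge is upright with its back against the strips (x of ledge in the frame of rack between -0.004 and 0.004 m and y of ledge in the frame of rack between -0.005 and 0.005 m and z of ledge in the frame of rack between 0.045 and 0.105 m and angle between ledge's own z axis and vertical below 0.12 rad and angle between the x axis of ledge and the x axis of rack, either way round below 0.08 rad), for 0.05 s.
2. the ledge, going down, has pushed the catch in by more than 2 mm (value of joint latch above 0.002 m and x of ledge in the frame of rack between -0.006 and 0.006 m and z of ledge in the frame of rack between 0.045 and 0.105 m).
At the end, for the whole second after the job is handed in: The ledge hangs at rest, let go: lower rear edge against the strips (under 1.8 mm off), centred within 5 mm, underside 47 to 81 mm above the counter (necks down on the slots' lower edges), level and square within 0.1 rad, and the catch sprung out to under 0.6 mm (x of ledge in the frame of rack between -0.0018 and 0.004 m and y of ledge in the frame of rack between -0.005 and 0.005 m and z of ledge in the frame of rack between 0.047 and 0.081 m and value of joint latch below 0.0006 m and angle between ledge's own z axis and vertical below 0.1 rad and angle between the x axis of ledge and the x axis of rack, either way round below 0.1 rad and linear speed of ledge below 0.01 m/s and angular speed of ledge below 0.1 rad/s); the robot touches nothing.
It fails at once if the ledge is forced against the rack with more than 50 N (contact force between ledge and rack above 50 N).
It fails at once if the jar or the drum is moved more than 30 mm or tipped (distance of any of jar, drum from where it was at the start of the episode above 0.03 m or angle between any of jar, drum's own z axis and vertical above 0.4 rad).
It also fails if it takes over 58 s, if anything falls off the work surface, if the arm or the gripper's body presses on something with over 40 N, if the wrist force passes 120 N, or if a joint passes its speed limit or range.

## Robot

A 6-joint arm with a two-finger parallel gripper is mounted at the origin on a cart in front of the work surface, level with it; the furniture and walls round the work are solid. World frame = base frame: x ahead of the robot, y to its left, z up, the work surface at z = 0. Lengths are in mm, angles in rad, forces in N, time in s.
With the tool pointing down it reaches from about 350 to 875 mm from the base axis. Payload 15.5 kg.
Tool frame: the origin (TCP) lies at the centre of the arm's flange, where the gripper is bolted on; the fingertips stand 173 mm ahead of it and the grasp point (between the pads) lies 155 mm ahead of it (env.grip_point_offset is the distance from the TCP to the grasp point, in mm); z points along the fingers, y is the line along which they close (so a half turn about z gives the same grasp; the last joint's range is limited). The gripper opens to 85 mm and grips with 20 to 120 N. Pads are 22 mm wide; open, the fingers measure 114 mm over their backs; the gripper's body (76 mm by 85 mm) begins 54 mm behind the grasp point. The pads swing forward as they close: fully open they stand 13 mm farther back than shut.
Start: joints at [-1.282, 0.494, 1.345, -0, 1.302, -0.096], TCP at [234.61, -579.298, 404.677] pointing down, gripper open.
Joint ranges: [-2.91, 2.91], [-0.82, 2.16], [0.22, 2.67], [-1.22, 4.37], [0.12, 2.79], [-3.08, 3.08]. Speed limits (rad/s): [1.89, 1.89, 2.57, 3.01, 3.01, 3.01].

## Interface

Orientations are given as a unit quaternion [x, y, z, w].
In Python, from plant import env gives the robot as it stands. The module is installed in compiled form; this text tells all that it offers.
- The arm moves only by the tool play_rows, never from a script. Its argument "rows" is a list of rows, each an object of numbers: "x", "y", "z": the shift along the tool's x, y, z in cm; "yaw": the turn about the tool's z in rad. A call has 1 to 12 rows; each row is the pose to reach, as a shift and turn from the pose commanded when the call began, along the tool's axes at that moment; what a row does not reach only later rows make up. A row lasts 1/10 s, in which the tool goes at most 50 mm and 8.59 degrees, less where a joint would pass 70% of its speed; a pose out of reach is approached as far as the arm can. A call with a gripper value outside its range is refused whole. "jaw" is the finger opening in cm, from 0 to 8.54, set as the call begins (left out, the last holds). The fingers move at their own pace and stop on an object; the grip force is fixed at half the most. Time passes only in rows, so rows that repeat a pose let the fingers close. It gives the time, the measured TCP pose, the force, the opening and the grip force at its end, in the units of the state.
- env.get_obs(): the state, without advancing time (a new reading comes with each control period).
- env.snapshot(name): name is "scene" or "side" or "wrist"; returns (picture, depth): 384x512x3 uint8, red, green, blue; 384x512 float32, mm along the optical axis (not along the pixel's ray), 0 where there is no reading.
- env.camera_info(name): a dict with "fx", "fy", "cx", "cy" (pixels), "k1" (the pictures are not rectified: a ray, as slopes to the right and down, at radius r is drawn at 1 + k1 r^2 times it, then the intrinsics apply), "eye" and "attitude" of the camera in the world. Camera axes: x right, y down, z forward; pixel columns grow to the right and rows downward; lengths in mm; the calibration is good to about 2 mm. A picture is of the moment at which its call begins: read the wrist's pose just before it. camera_info takes no time and is no camera call; for the wrist camera it gives the pose at the moment of the call.
- env.close_job(): hands the job in; it is judged then, once.
The state is a dict: "t": time; "joints": joint angles; "qvel": joint speeds; "joint_efforts": joint torques, N m; "position": TCP position; "eef_rot": TCP orientation; "ft_force": force on the tool from outside, world axes, zero at the start; "ft_torque": the same for the moment, N m; "grip_width": finger opening in mm; "grip_force": force on a finger pad.
Only numpy, scipy, OpenCV 4.12 (cv2) and the standard library are available. Lean on these libraries where they do the work, as an engineer would, in place of code of your own. Each camera call takes 0.05 s, during which the arm holds its last target. There are 200 camera calls.

## Working session

There is one attempt and no reset: what is moved stays moved. The work goes in short steps, Python scripts to look and compute and a tool call to move; the robot and the scene stay as the last step left them, time stands still between calls to the robot, and variables do not carry over. Pictures are saved under pics/ and viewed, at most 10 in all, crops included, and the job is handed in when it is done.

Besides the shell and the picture viewer there is one more tool, called after "Request:" as a command line: name --argument value ..., lists and objects as JSON in quotes. play_rows: Moves the arm, as the interface text tells. Its arguments: {"type":"object","properties":{"rows":{"type":"array"},"jaw":{"type":"number"}},"required":["rows"]}

```bash
mkdir -p pics; cat > h.py <<'E'
import numpy as np, cv2
from scipy.spatial.transform import Rotation as R
from plant import env
def cam(n):
    i=env.camera_info(n); a=np.array(i["attitude"],float)
    Rm=R.from_quat(a).as_matrix() if a.size==4 else a.reshape(3,3)
    return i,Rm,np.array(i["eye"],float)
def cloud(n,info,d):
    i,Rm,e=info
    v,u=np.mgrid[0:384,0:512]
    K=np.array([[i["fx"],0,i["cx"]],[0,i["fy"],i["cy"]],[0,0,1]])
    p=cv2.undistortPoints(np.stack([u,v],-1).reshape(-1,1,2).astype(np.float64),K,np.array([i["k1"],0,0,0])).reshape(384,512,2)
    P=np.dstack([p*d[...,None],d])
    W=P@Rm.T+e; W[d<=0]=np.nan
    return W
def shot(n,tag):
    info=cam(n); im,d=env.snapshot(n)
    cv2.imwrite(f"pics/{tag}.png",im[...,::-1]); W=cloud(n,info,d); np.save(f"pics/{tag}.npy",W); return im,W
E
python3 - <<'E'
from h import *
for n in("scene","side"):
    print(env.camera_info(n)); shot(n,n+"0")
a=cv2.imread("pics/scene0.png");b=cv2.imread("pics/side0.png")
o=env.get_obs();print(o)
E
```

```text
{'fx': 399.2581213566486, 'fy': 399.2581213566486, 'cx': 255.07174054277735, 'cy': 189.5825739984173, 'k1': -0.0564940142527398, 'eye': array([145.87401905, 748.83731823, 693.61792135]), 'attitude': array([-0.21326585,  0.84199788, -0.48337578,  0.10911054])}
{'fx': 427.5165916815014, 'fy': 427.5165916815014, 'cx': 256.9546443637087, 'cy': 195.55459048412843, 'k1': 0.025859269433337485, 'eye': array([ 422.52880955, 1005.80869997, 1129.38011025]), 'attitude': array([-0.04239561,  0.91533857, -0.39984709,  0.0219141 ])}
{'t': 0.1, 'joints': array([-1.28149759e+00,  4.94161327e-01,  1.34606794e+00, -1.97255182e-05,
        1.30246450e+00, -9.55057570e-02]), 'qvel': array([ 0.00150935,  0.00019776, -0.00189949, -0.00047429, -0.00128266,
        0.00090253]), 'joint_efforts': array([ 1.46998424e-03, -8.83591318e+01, -3.84558964e+01, -1.88440818e-04,
        5.28674835e-03,  3.18030764e-06]), 'position': array([ 234.57271994, -579.17776192,  404.13513113]), 'eef_rot': array([ 9.81547066e-01,  1.91219909e-01, -6.27274267e-05, -5.47055098e-04]), 'ft_force': array([-0.38951496,  0.08026197, -0.38238255]), 'ft_torque': array([ 0.04669808, -0.00304813,  0.01208011]), 'grip_force': 0.0, 'grip_width': 85.17811549029875}
```

View pics/scene0.png

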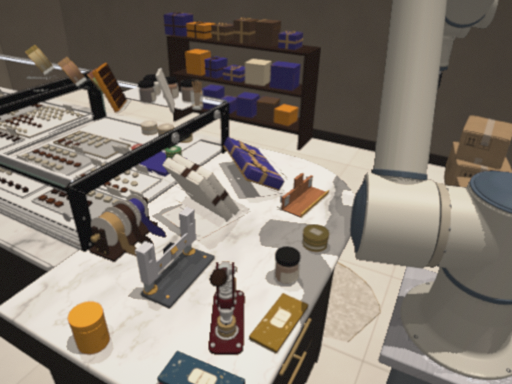

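View pics/side0.png

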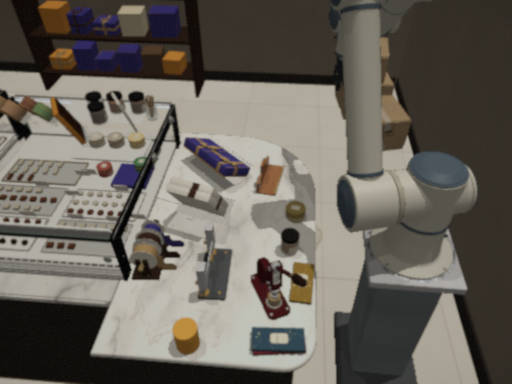

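The scene view shows the ledge (brown) near pixel (303,197), the rack near (178,260), the jar at (288,265), the drum at (316,237) and the press at (227,310). In the side view the ledge is at (270,178) and the rack at (214,268). Next I'll measure the ledge and rack from both depth clouds.

```bash
python3 - <<'E'
import numpy as np,cv2
S={n:np.load(f"pics/{n}0.npy") for n in("scene","side")}
box={"scene":{"ledge":(275,165,335,222),"rack":(130,205,220,310),"jar":(270,245,305,290),"drum":(300,222,332,255)},
"side":{"ledge":(252,150,292,200),"rack":(190,225,236,303),"jar":(278,225,302,256),"drum":(282,198,308,223)}}
for n in S:
  for k,(a,b,c,d) in box[n].items():
    P=S[n][b:d,a:c].reshape(-1,3); P=P[np.isfinite(P[:,0])]
    P0=P[(P[:,2]>-15)&(P[:,2]<8)]; P=P[(P[:,2]>15 if k!="rack" else P[:,2]>8)&(P[:,2]<180)]
    P=P[(abs(P[:,:2]-np.median(P[:,:2],0))<160).all(1)]
    print(n,k,len(P),"ctr",np.median(P,0).round(),"lo",np.percentile(P,1,0).round(),"hi",np.percentile(P,99,0).round(),"tablez",np.median(P0[:,2]).round(1))
    for lo,hi in {"ledge":[(40,55),(65,82),(82,95)],"rack":[(8,18),(60,105),(115,160)],"jar":[(70,90)],"drum":[(38,55)]}[k]:
      Q=P[(P[:,2]>lo)&(P[:,2]<hi)]
      if len(Q)>5: print("   ",lo,hi,len(Q),cv2.minAreaRect(Q[:,:2].astype(np.float32)),np.percentile(Q[:,2],95).round(1))
E
```

```text
scene ledge 646 ctr [ 533. -309.   43.] lo [ 457. -402.   16.] hi [ 633. -226.   86.] tablez 1.2
    40 55 213 ((574.845947265625, -312.5973205566406), (134.81813049316406, 176.7852783203125), 3.7108120918273926) 54.0
    65 82 50 ((559.400390625, -305.4781494140625), (93.88627624511719, 45.180397033691406), 21.28236961364746) 81.4
    82 95 29 ((531.6000366210938, -317.0375671386719), (49.68251037597656, 10.154375076293945), 82.42491149902344) 87.4
scene rack 4006 ctr [656. 183.  17.] lo [517.  67.   9.] hi [812. 271. 141.] tablez 0.2
    8 18 2029 ((676.6214599609375, 163.28515625), (220.74803161621094, 314.00299072265625), 34.769989013671875) 15.4
    60 105 934 ((708.5247192382812, 128.53451538085938), (148.6095428466797, 282.4967041015625), 43.16453170776367) 102.2
    115 160 467 ((666.85595703125, 173.59063720703125), (27.49505043029785, 197.44163513183594), 1.3284316062927246) 141.6
scene jar 796 ctr [404.  66.  66.] lo [380.  22.  16.] hi [437.  80.  80.] tablez -0.2
    70 90 364 ((409.4647216796875, 48.417015075683594), (59.46714782714844, 58.2059211730957), 53.02315139770
[... 851 characters left out ...]
96875), 1.8846312761306763) 15.6
    60 105 339 ((671.3783569335938, 175.58926391601562), (40.85549545288086, 198.36724853515625), 1.7253437042236328) 101.7
    115 160 218 ((669.2740478515625, 176.40478515625), (25.461471557617188, 196.99990844726562), 1.7973967790603638) 142.0
side jar 425 ctr [413.  68.  70.] lo [383.  23.  16.] hi [443.  84.  80.] tablez -0.9
    70 90 212 ((412.1586608886719, 52.57652282714844), (56.4522590637207, 65.59528350830078), 3.734095573425293) 79.4
side drum 310 ctr [ 399. -101.   42.] lo [ 365. -145.   16.] hi [433. -76.  49.] tablez -1.4
    38 55 224 ((399.22503662109375, -111.75662231445312), (69.15900421142578, 73.13589477539062), 0.49949365854263306) 47.2
```

```bash
cat >> h.py <<'E'
def rel(p,ang):
    """shift (cm, tool axes) and yaw to bring the TCP to p with tool y at world angle ang(deg)"""
    o=env.get_obs(); M=R.from_quat(o["eef_rot"]).as_matrix()
    s=M.T@(np.array(p)-o["position"])/10
    cur=np.degrees(np.arctan2(M[1,1],M[0,1]))
    yaw=-np.radians((ang-cur+180)%360-180)
    print("t",o["t"],"pos",o["position"].round(1),"tooly",cur.round(2),"tilt",M[:,2].round(4),"shift",s.round(2),"yaw",yaw.round(4),"w",o["grip_width"],"f",o["ft_force"].round(1))
E
python3 - <<'E'
from h import *
rel([535,-314,340],-8.5)
W=np.load("pics/side0.npy")[235:325,245:315].reshape(-1,3); W=W[W[:,2]>60]; W=W[W[:,2]<330]
for z in range(60,330,30):
  Q=W[(W[:,2]>=z)&(W[:,2]<z+30)]
  if len(Q): print(z,Q.min(0).round(),Q.max(0).round())
E
```

```text
t 0.1 pos [ 234.6 -579.2  404.1] tooly -67.95 tilt [-3.e-04  1.e-03 -1.e+00] shift [ 37.8  -13.29   6.43] yaw -1.0376 w 85.17811549029875 f [-0.4  0.1 -0.4]
60 [384.  49.  60.] [511. 287.  90.]
90 [429. 183.  91.] [507. 293. 120.]
120 [430. 194. 120.] [499. 294. 150.]
150 [431. 268. 150.] [471. 292. 180.]
180 [429. 255. 180.] [471. 302. 209.]
210 [418. 293. 210.] [442. 338. 240.]
240 [405. 328. 240.] [423. 367. 270.]
270 [379. 356. 271.] [408. 412. 299.]
300 [368. 385. 300.] [389. 414. 314.]
```

Request:
play_rows --rows '[{"x":3.8,"y":-1.3,"z":0.6,"yaw":-0.1},{"x":7.6,"y":-2.7,"z":1.3,"yaw":-0.2},{"x":11.4,"y":-4,"z":1.9,"yaw":-0.31},{"x":15.2,"y":-5.3,"z":2.6,"yaw":-0.42},{"x":19,"y":-6.7,"z":3.2,"yaw":-0.52},{"x":22.8,"y":-8,"z":3.9,"yaw":-0.62},{"x":26.6,"y":-9.3,"z":4.5,"yaw":-0.73},{"x":30.4,"y":-10.7,"z":5.1,"yaw":-0.83},{"x":34.2,"y":-12,"z":5.8,"yaw":-0.94},{"x":37.8,"y":-13.3,"z":6.4,"yaw":-1.038},{"x":37.8,"y":-13.3,"z":6.4,"yaw":-1.038},{"x":37.8,"y":-13.3,"z":6.4,"yaw":-1.038}]' --jaw 5

```text
t: 1.3
position: [535.4, -313.5, 340.2]
eef_rot: [0.757, 0.653, -0.0, -0.0]
ft_force: [-0.5, -0.7, 0.3]
grip_width: 50.1
grip_force: 0.0
```

```bash
python3 - <<'E'
from h import *
rel([535,-314,340],-8.5)
im,W=shot("wrist","w1"); print(env.camera_info("wrist"))
E
```

```text
t 1.3 pos [ 535.4 -313.5  340.2] tooly -8.42 tilt [-9.e-04  4.e-04 -1.e+00] shift [-0.05 -0.03  0.02] yaw 0.0013 w 50.053192551356695 f [-0.5 -0.7  0.3]
{'fx': 276.38750801069585, 'fy': 276.38750801069585, 'cx': 255.30727285219058, 'cy': 192.7218557817724, 'k1': 0.0208495864733982, 'eye': array([ 546.49303156, -242.42323065,  308.96512761]), 'attitude': array([ 0.98650832, -0.07328673, -0.0112282 ,  0.14595998])}
```

View pics/w1.png

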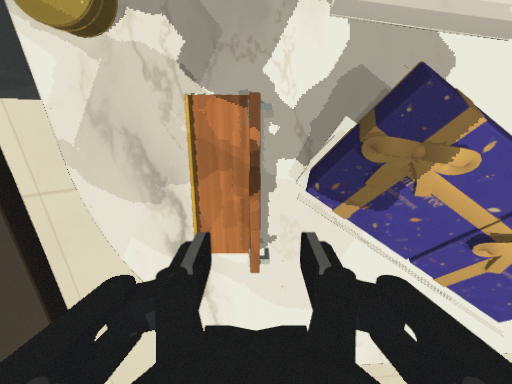

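The wrist view shows the ledge between the fingers: floor at columns 190–248, back board at columns 249–261, rows 93–272, and the rear tab at (264,254). I'll fit the board from this cloud.

```bash
python3 - <<'E'
from h import *
W=np.load("pics/w1.npy")[85:285,180:275].reshape(-1,3); W=W[np.isfinite(W[:,0])]
W=W[(W[:,0]>430)&(W[:,0]<590)&(W[:,1]<-200)&(W[:,1]>-420)]
for lo,hi in((40,54),(78,95),(8,22)):
  Q=W[(W[:,2]>lo)&(W[:,2]<hi)]; print(lo,len(Q),np.median(Q[:,2]).round(1),cv2.minAreaRect(Q[:,:2].astype(np.float32)))
  if lo==40:
    Q=Q[np.abs(Q[:,0]-np.median(Q[:,0]))<25]; p=np.polyfit(Q[:,1],Q[:,0],1); print("yaw",np.degrees(-np.arctan(p[0])))
Q=W[(W[:,2]<8)];print("table/floor",np.percentile(Q[:,2],[10,50,90]).round(1))
E
```

```text
40 1418 47.2 ((539.2584228515625, -319.35601806640625), (183.10438537597656, 21.784879684448242), 81.54878997802734)
yaw -8.268578184739207
78 669 84.2 ((534.7421875, -317.70098876953125), (49.91573715209961, 9.770543098449707), 81.47859954833984)
8 702 14.9 ((476.25433349609375, -318.4925537109375), (71.69989776611328, 190.82382202148438), 17.638931274414062)
table/floor [-1.1  3.7  5. ]
```

Request:
play_rows --rows '[{"x":-0.4,"y":0,"z":3},{"x":-0.4,"y":0,"z":6},{"x":-0.4,"y":0,"z":9},{"x":-0.4,"y":0,"z":11},{"x":-0.4,"y":0,"z":12.1},{"x":-0.4,"y":0,"z":12.1}]'

```text
schema error: expected keys x, y, z, yaw
```

Request:
play_rows --rows '[{"x":0},{"x":0},{"x":0},{"x":0},{"x":0},{"x":0},{"x":0},{"x":0}]' --jaw 0.5

```text
schema error: expected keys x, y, z, yaw
```

```bash
python3 - <<'E'
from h import *
rel([534,-317,330],-8.5)
E
```

```text
t 1.35 pos [ 534.9 -314.2  340.5] tooly -8.5 tilt [-6.e-04  1.e-04 -1.e+00] shift [-0.29 -0.04  1.05] yaw -0.0001 w 50.068530676359615 f [-0.1 -0.1  0.4]
```

Request:
play_rows --rows '[{"x":-0.35,"y":0,"z":3,"yaw":0},{"x":-0.35,"y":0,"z":6,"yaw":0},{"x":-0.35,"y":0,"z":9,"yaw":0},{"x":-0.35,"y":0,"z":11,"yaw":0},{"x":-0.35,"y":0,"z":12.1,"yaw":0},{"x":-0.35,"y":0,"z":12.1,"yaw":0}]'

```text
t: 1.95
position: [533.7, -318.2, 218.7]
eef_rot: [0.758, 0.652, -0.0, -0.001]
ft_force: [0.2, -0.4, 1.5]
grip_width: 50.0
grip_force: 0.0
```

Request:
play_rows --rows '[{"x":0,"y":0,"z":0,"yaw":0},{"x":0,"y":0,"z":0,"yaw":0},{"x":0,"y":0,"z":0,"yaw":0},{"x":0,"y":0,"z":0,"yaw":0},{"x":0,"y":0,"z":0,"yaw":0},{"x":0,"y":0,"z":0,"yaw":0},{"x":0,"y":0,"z":0,"yaw":0},{"x":0,"y":0,"z":0,"yaw":0}]' --jaw 0.5

```text
t: 2.75
position: [534.6, -317.8, 220.9]
eef_rot: [0.757, 0.653, 0.0, 0.001]
ft_force: [-3.5, -0.2, 7.0]
grip_width: 9.2
grip_force: 58.5
```

```bash
python3 - <<'E'
from h import *
rel([534,-317,330],-8.5)
E
```

```text
t 2.75 pos [ 534.6 -317.8  220.9] tooly -8.47 tilt [ 0.001  -0.0011 -1.    ] shift [  0.06  -0.06 -10.91] yaw 0.0004 w 9.21173127443715 f [-3.5 -0.2  7. ]
```

Request:
play_rows --rows '[{"x":0,"y":0,"z":-1,"yaw":0},{"x":0,"y":0,"z":-3,"yaw":0},{"x":0,"y":0,"z":-6,"yaw":0},{"x":0,"y":0,"z":-9,"yaw":0},{"x":0,"y":0,"z":-12,"yaw":0},{"x":0,"y":0,"z":-15,"yaw":0},{"x":0,"y":0,"z":-17,"yaw":0},{"x":0,"y":0,"z":-18,"yaw":0},{"x":0,"y":0,"z":-18,"yaw":0}]'

```text
t: 3.65
position: [534.6, -317.6, 401.2]
eef_rot: [0.757, 0.653, 0.0, 0.001]
ft_force: [0.0, -0.5, -4.1]
grip_width: 9.2
grip_force: 58.6
```

```bash
python3 - <<'E'
from h import *
rel([590,165,405],1.8)
E
```

```text
t 3.65 pos [ 534.6 -317.6  401.2] tooly -8.48 tilt [ 0.002  -0.0014 -1.    ] shift [48.55 -1.64 -0.44] yaw -0.1794 w 9.177348284908323 f [ 0.  -0.5 -4.1]
```

Request:
play_rows --rows '[{"x":3,"y":-0.1,"z":0,"yaw":0},{"x":7.5,"y":-0.2,"z":0,"yaw":-0.02},{"x":12,"y":-0.4,"z":0,"yaw":-0.05},{"x":16.5,"y":-0.5,"z":0,"yaw":-0.07},{"x":21,"y":-0.7,"z":0,"yaw":-0.09},{"x":25.5,"y":-0.9,"z":0,"yaw":-0.11},{"x":30,"y":-1,"z":0,"yaw":-0.13},{"x":34.5,"y":-1.2,"z":0,"yaw":-0.15},{"x":39,"y":-1.3,"z":0,"yaw":-0.17},{"x":43.5,"y":-1.5,"z":0,"yaw":-0.18},{"x":47,"y":-1.6,"z":0,"yaw":-0.18},{"x":48.5,"y":-1.6,"z":0,"yaw":-0.18}]'

```text
t: 4.85
position: [589.8, 167.4, 398.2]
eef_rot: [0.695, 0.719, -0.001, -0.001]
ft_force: [-0.5, -0.5, -2.8]
grip_width: 9.2
grip_force: 58.6
```

```bash
python3 - <<'E'
from h import *
rel([590,165,405],1.8)
shot("wrist","w2");shot("side","s2")
rel([590,165,405],1.8)
E
```

```text
t 4.85 pos [589.8 167.4 398.2] tooly 1.97 tilt [-2.e-03  2.e-04 -1.e+00] shift [-0.24  0.01 -0.68] yaw 0.0029 w 9.236454411641043 f [-0.5 -0.5 -2.8]
t 4.95 pos [590.  166.2 398.4] tooly 1.96 tilt [-1.7e-03 -1.0e-04 -1.0e+00] shift [-0.12 -0.01 -0.66] yaw 0.0029 w 9.462324010561092 f [-0.4 -0.1 -2.4]
```

View pics/w2.png

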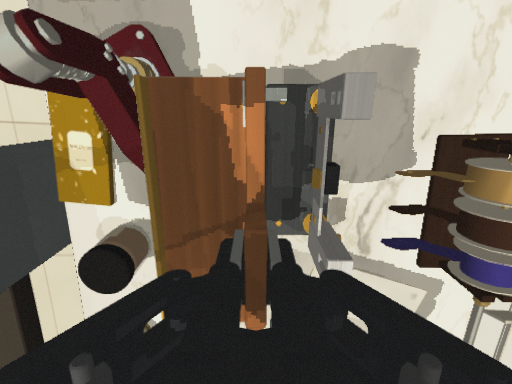

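The wrist view shows the held ledge, with the back board along column 256. The rack strips lie beyond it at (350,95) and (330,255), with the brass catch near (318,180). Next I'll measure the ledge and rack poses in this one view.

```bash
python3 - <<'E'
from h import *
for tag in("w2","s2"):
  W=np.load(f"pics/{tag}.npy").reshape(-1,3); W=W[np.isfinite(W[:,0])]
  near=W[(W[:,0]>480)&(W[:,0]<720)&(W[:,1]>40)&(W[:,1]<300)]
  rk=near[(near[:,0]>640)&(near[:,2]>110)&(near[:,2]<165)]
  h,b=np.histogram(rk[:,2],bins=np.arange(110,166,1)); zt=b[h.argmax()]+.5
  T=rk[abs(rk[:,2]-zt)<4]; 
  print(tag,"strip top z",zt,len(T),cv2.minAreaRect(T[:,:2].astype(np.float32)))
  for s in(0,1):
    Q=T[(T[:,1]>175)==s]; print("  strip",len(Q),np.percentile(Q,2,0).round(1),np.percentile(Q,98,0).round(1),cv2.minAreaRect(Q[:,:2].astype(np.float32)))
  F=near[(near[:,2]>8)&(near[:,2]<20)&(near[:,0]<685)]
  print("  foot",len(F),np.median(F[:,2]).round(1),np.percentile(F,1,0).round(1),np.percentile(F,99,0).round(1))
  L=near[(near[:,2]>170)&(near[:,2]<290)&(near[:,0]<615)&(near[:,0]>490)]
  for lo,hi in((218,238),(175,195)):
    B=L[(L[:,2]>lo)&(L[:,2]<hi)]
    if lo>200:B=B[B[:,0]>560]
    if len(B)>10:
      p=np.polyfit(B[:,1],B[:,0],1); zt=np.polyfit(B[:,1],B[:,2],1)
      print("  ledge",lo,len(B),np.median(B[:,2]).round(1),cv2.minAreaRect(B[:,:2].astype(np.float32)),"yaw",np.degrees(-np.arctan(p[0])).round(2),"roll",np.degrees(np.arctan(zt[0])).round(2))
E
```

```text
w2 strip top z 140.5 1858 ((668.59716796875, 181.13836669921875), (25.021425247192383, 176.4379425048828), 1.7613157033920288)
  strip 333 [658.8  95.7 136.8] [681.9 110.  141.6] ((670.4000244140625, 101.89948272705078), (16.8580322265625, 24.073894500732422), 89.1632080078125)
  strip 1525 [654.2 236.  138.2] [677.7 268.8 141.7] ((666.360107421875, 252.13357543945312), (25.071495056152344, 34.257835388183594), 1.4748358726501465)
  foot 7248 11.3 [600.2  76.8   8.9] [683.3 270.9  14.7]
  ledge 218 3519 224.7 ((590.9989013671875, 180.65023803710938), (156.12181091308594, 35.73591995239258), 83.47186279296875) yaw 0.66 roll -4.43
  ledge 175 18575 182.1 ((551.0899658203125, 165.93536376953125), (65.06411743164062, 184.17250061035156), 2.051990032196045) yaw -0.99 roll -0.16
s2 strip top z 139.5 147 ((668.6941528320312, 176.56414794921875), (24.03754425048828, 196.806884765625), 1.6825196743011475)
  strip 64 [659.5  79.7 136.1] [682.8 113.7 142.9] ((671.3643188476562, 96.62969970703125), (23.725278854370117, 36.40650177001953), 2.9205493927001953)
  strip 83 [654.5 238.3 136. ] [678.  272.9 143.1] ((666.2352905273438, 256.08856201171875), (23.79566764831543, 37.64159393310547), 0.5984021425247192)
  foot 1101 12.1 [481.4  84.6   8.2] [679.8 276.5  18.6]
  ledge 218 125 224.9 ((590.4893798828125, 218.6622314453125), (35.141048431396484, 90.13198852539062), 0.6682528257369995) yaw 0.79 roll -5.8
  ledge 175 1059 181.9 ((557.164306640625, 170.86831665039062), (75.68022155761719, 186.48316955566406), 1.9305208921432495) yaw -0.93 roll 0.27
```

Request:
play_rows --rows '[{"x":0.1,"y":0.6,"z":0.6,"yaw":0.003},{"x":0.2,"y":1.4,"z":1.4,"yaw":0.003},{"x":0.2,"y":2.4,"z":2.5,"yaw":0.003},{"x":0.2,"y":3.2,"z":3.4,"yaw":0.003},{"x":0.2,"y":3.6,"z":3.8,"yaw":0.003},{"x":0.2,"y":3.6,"z":3.8,"yaw":0.003},{"x":0.2,"y":3.6,"z":3.8,"yaw":0.003}]'

```text
t: 5.65
position: [626.1, 167.5, 361.7]
eef_rot: [0.697, 0.717, -0.0, -0.0]
ft_force: [-0.3, -0.5, -3.0]
grip_width: 9.4
grip_force: 58.5
```

```bash
cat > m.py <<'E'
from h import *
import sys
def meas(tag):
  for n in("wrist","side"):
    im,W3=shot(n,tag+n[0]); o=env.get_obs(); W=W3.reshape(-1,3); W=W[np.isfinite(W[:,0])]
    tz=o["position"][2]-221
    X=W[(W[:,0]>480)&(W[:,0]<720)&(W[:,1]>40)&(W[:,1]<300)]
    T=X[(X[:,0]>o["position"][0]+12)&(X[:,0]>640)&(X[:,2]>134)&(X[:,2]<146)&(abs(X[:,1]-175)>55)]
    print(n)
    for s in(0,1):
      Q=T[(T[:,1]>175)==s]; Q=Q[Q[:,2]>np.median(Q[:,2])-2]
      if len(Q)>9: print("  strip",len(Q),np.median(Q[:,2]).round(1),np.percentile(Q,2,0).round(1),np.percentile(Q,98,0).round(1))
    B=X[(abs(X[:,2]-tz-85)<5)&(abs(X[:,1]-175)<40)&(abs(X[:,0]-o["position"][0])<15)]
    if len(B)>9: print("  btop",len(B),np.median(B[:,2]).round(1),np.percentile(B,2,0).round(1),np.percentile(B,98,0).round(1))
    F=X[(X[:,0]<o["position"][0]-14)&(X[:,0]>o["position"][0]-64)&(abs(X[:,2]-tz-5)<12)]
    if len(F)>50:
      A=np.c_[F[:,:2]-F[:,:2].mean(0),np.ones(len(F))]; c=np.linalg.lstsq(A,F[:,2],rcond=None)[0]
      print("  floor z",c[2].round(1),"slopes deg",np.degrees(c[:2]).round(2),"y",np.percentile(F[:,1],[.5,99.5]).round(1),cv2.minAreaRect(F[:,:2].astype(np.float32)))
E
python3 - <<'E'
from m import *
meas("a3"); rel([590,165,405],1.75)
E
```

```text
wrist
  strip 2098 140.2 [654.8 235.9 138.7] [677.6 268.6 141.7]
  btop 2956 225.0 [617.  144.8 222.1] [636.  192.2 229.6]
  floor z 145.3 slopes deg [-0.27  0.03] y [120.6 257.5] ((587.0440673828125, 186.78668212890625), (49.994667053222656, 143.32275390625), 0.0015086476923897862)
side
  strip 22 139.9 [666.2  98.3 137.6] [682.1 112.4 142.3]
  strip 69 140.4 [655.3 240.1 138.1] [677.3 273.  143.9]
  btop 50 224.3 [619.2 147.8 221.3] [637.7 194.2 230.1]
  floor z 145.2 slopes deg [-0.94  0.13] y [ 75.7 261.4] ((587.0560913085938, 167.4145965576172), (49.899253845214844, 189.4020233154297), 0.09760569781064987)
t 5.75 pos [626.  167.6 362.1] tooly 1.67 tilt [ 5.e-04  1.e-04 -1.e+00] shift [-0.16 -3.6  -4.29] yaw -0.0015 w 9.471056650309084 f [-0.2  0.4 -2.4]
  return _methods._mean(a, axis=axis, dtype=dtype,
  ret = ret.dtype.type(ret / rcount)
```

View pics/a3w.png

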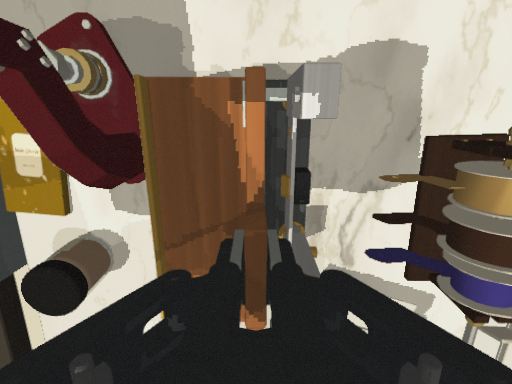

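Request:
play_rows --rows '[{"x":0.1,"y":0.5,"z":0,"yaw":-0.0015},{"x":0.2,"y":1.1,"z":0,"yaw":-0.0015},{"x":0.29,"y":1.7,"z":0.2,"yaw":-0.0015},{"x":0.29,"y":2.1,"z":0.5,"yaw":-0.0015},{"x":0.29,"y":2.25,"z":0.8,"yaw":-0.0015},{"x":0.29,"y":2.25,"z":1,"yaw":-0.0015},{"x":0.29,"y":2.25,"z":1,"yaw":-0.0015}]'

```text
t: 6.45
position: [648.4, 171.1, 351.1]
eef_rot: [0.696, 0.718, -0.0, -0.0]
ft_force: [0.3, 0.0, -3.0]
grip_width: 9.3
grip_force: 58.6
```

```bash
python3 - <<'E'
from h import *
im,W=shot("wrist","a4"); rel([649,170,341],1.75)
c=cv2.resize(im[40:140,215:335],None,fx=6,fy=6,interpolation=cv2.INTER_CUBIC)[:600,:800]
cv2.imwrite("pics/a4c.png",c[...,::-1])
for v in range(58,120,4):
  print(v,[(u,*W[v,u].round(0).astype(int)) for u in range(243,312,6) if np.isfinite(W[v,u,0])])
E
```

```text
t 6.5 pos [648.4 171.1 351.4] tooly 1.75 tilt [-6.e-04 -1.e-04 -1.e+00] shift [-0.12  0.06  1.04] yaw -0.0 w 9.18888119351241 f [ 0.1  0.  -1.8]
58 [(243, np.int64(632), np.int64(294), np.int64(-1)), (249, np.int64(638), np.int64(294), np.int64(-1)), (255, np.int64(645), np.int64(294), np.int64(0)), (261, np.int64(651), np.int64(295), np.int64(-2)), (267, np.int64(657), np.int64(295), np.int64(-1)), (273, np.int64(663), np.int64(295), np.int64(-1)), (279, np.int64(670), np.int64(295), np.int64(-1)), (285, np.int64(676), np.int64(295), np.int64(0)), (291, np.int64(682), np.int64(296), np.int64(-1)), (297, np.int64(689), np.int64(296), np.int64(-2)), (303, np.int64(695), np.int64(296), np.int64(-2)), (309, np.int64(701), np.int64(296), np.int64(0))]
62 [(243, np.int64(632), np.int64(290), np.int64(-1)), (249, np.int64(638), np.int64(291), np.int64(-1)), (255, np.int64(645), np.int64(291), np.int64(0)), (261, np.int64(651), np.int64(291), np.int64(0)), (267, np.int64(657), np.int64(291), np.int64(0)), (273, np.int64(664), np.int64(291), np.int64(0)), (279, np.int64(670), np.int64(291), 
[... 8278 characters left out ...]
(242), np.int64(141)), (309, np.int64(706), np.int64(240), np.int64(-1))]
118 [(243, np.int64(641), np.int64(239), np.int64(175)), (249, np.int64(644), np.int64(239), np.int64(177)), (255, np.int64(647), np.int64(239), np.int64(178)), (261, np.int64(650), np.int64(239), np.int64(179)), (267, np.int64(655), np.int64(238), np.int64(117)), (273, np.int64(658), np.int64(239), np.int64(142)), (279, np.int64(662), np.int64(239), np.int64(141)), (285, np.int64(665), np.int64(239), np.int64(140)), (291, np.int64(669), np.int64(239), np.int64(139)), (297, np.int64(673), np.int64(239), np.int64(141)), (303, np.int64(677), np.int64(239), np.int64(141)), (309, np.int64(707), np.int64(236), np.int64(0))]
```

View pics/a4c.png

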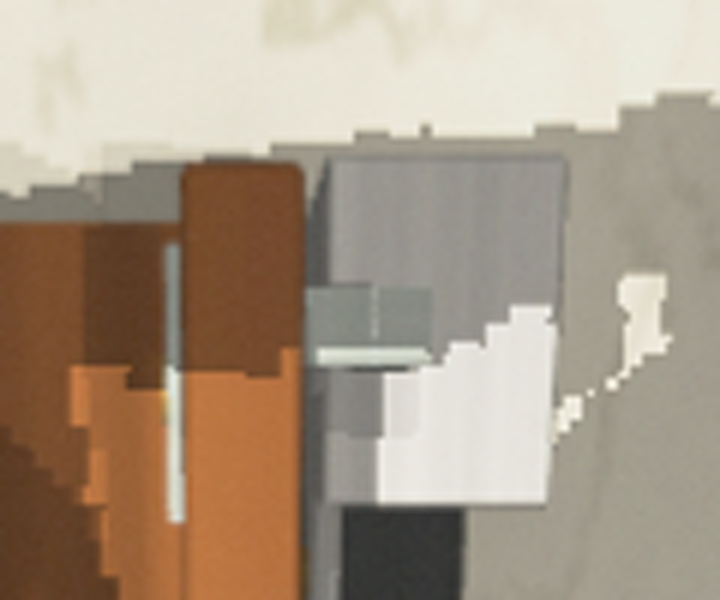

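The crop shows the tab at crop rows 285–365, which is y ≈ 251.0. The strip top is at rows 157–505, which puts its slot line at y ≈ 251.6. The hook overlaps the strip top in x. Next I'll feel downwards for the strip top.

Request:
play_rows --rows '[{"x":0.05,"y":0,"z":0.2,"yaw":0},{"x":0.05,"y":0,"z":0.4,"yaw":0},{"x":0.05,"y":0,"z":0.55,"yaw":0},{"x":0.05,"y":0,"z":0.6,"yaw":0},{"x":0.05,"y":0,"z":0.65,"yaw":0},{"x":0.05,"y":0,"z":0.65,"yaw":0},{"x":0.05,"y":0,"z":0.65,"yaw":0}]'

```text
t: 7.2
position: [648.6, 171.7, 345.2]
eef_rot: [0.696, 0.718, 0.0, 0.0]
ft_force: [0.1, -0.3, -2.7]
grip_width: 9.1
grip_force: 58.6
```

Request:
play_rows --rows '[{"x":0,"y":0,"z":0.05,"yaw":0},{"x":0,"y":0,"z":0.05,"yaw":0},{"x":0,"y":0,"z":0.05,"yaw":0}]'

```text
t: 7.5
position: [648.5, 171.7, 344.7]
eef_rot: [0.696, 0.718, -0.0, -0.0]
ft_force: [0.3, 0.2, -3.3]
grip_width: 9.4
grip_force: 58.6
```

Request:
play_rows --rows '[{"x":0,"y":0,"z":0.05,"yaw":0},{"x":0,"y":0,"z":0.05,"yaw":0},{"x":0,"y":0,"z":0.05,"yaw":0}]'

```text
t: 7.8
position: [648.5, 171.7, 344.2]
eef_rot: [0.696, 0.718, -0.0, -0.0]
ft_force: [0.1, 0.2, -3.2]
grip_width: 9.1
grip_force: 58.6
```

Request:
play_rows --rows '[{"x":0,"y":0,"z":0.05,"yaw":0},{"x":0,"y":0,"z":0.05,"yaw":0},{"x":0,"y":0,"z":0.05,"yaw":0}]'

```text
t: 8.1
position: [648.5, 171.7, 343.7]
eef_rot: [0.696, 0.718, 0.0, 0.0]
ft_force: [-0.7, 0.3, -1.3]
grip_width: 9.2
grip_force: 59.0
```

Request:
play_rows --rows '[{"x":0,"y":0,"z":0.05,"yaw":0},{"x":0,"y":0,"z":0.05,"yaw":0},{"x":0,"y":0,"z":0.05,"yaw":0}]'

```text
t: 8.4
position: [648.6, 171.7, 343.6]
eef_rot: [0.696, 0.718, 0.0, 0.0]
ft_force: [-2.0, 0.0, 5.9]
grip_width: 9.4
grip_force: 59.8
```

Request:
play_rows --rows '[{"x":0,"y":0,"z":0.05,"yaw":0},{"x":0,"y":0,"z":0.05,"yaw":0},{"x":0,"y":0,"z":0.05,"yaw":0}]'

```text
t: 8.7
position: [648.5, 171.7, 343.4]
eef_rot: [0.696, 0.718, 0.0, 0.0]
ft_force: [-4.7, -0.1, 10.0]
grip_width: 9.3
grip_force: 60.7
```

Request:
play_rows --rows '[{"x":0,"y":0,"z":-0.3,"yaw":0},{"x":0,"y":-0.4,"z":-0.4,"yaw":0},{"x":0,"y":-0.9,"z":-0.4,"yaw":0},{"x":0,"y":-1.4,"z":-0.2,"yaw":0},{"x":0,"y":-1.4,"z":0.6,"yaw":0},{"x":0,"y":-1.4,"z":1.4,"yaw":0},{"x":0,"y":-1.4,"z":2.2,"yaw":0},{"x":0,"y":-1.4,"z":2.9,"yaw":0},{"x":0,"y":-1.4,"z":3.3,"yaw":0},{"x":0,"y":-1.4,"z":3.35,"yaw":0},{"x":0,"y":-1.4,"z":3.35,"yaw":0},{"x":0,"y":-1.4,"z":3.35,"yaw":0}]'

```text
t: 9.9
position: [634.7, 171.2, 309.5]
eef_rot: [0.696, 0.718, 0.0, 0.0]
ft_force: [-0.6, -0.2, -2.7]
grip_width: 9.1
grip_force: 58.6
```

```bash
python3 - <<'E'
from h import *
im,W=shot("wrist","a5"); rel([653,172,309.2],1.75)
c=cv2.resize(im[40:140,215:335],None,fx=6,fy=6,interpolation=cv2.INTER_CUBIC)[:600,:800]
cv2.imwrite("pics/a5c.png",c[...,::-1])
for v in range(60,128,8):
  print(v,[(u,*map(int,W[v,u].round(0))) for u in range(246,324,8) if np.isfinite(W[v,u,0])])
E
```

```text
t 9.95 pos [634.6 171.3 309.5] tooly 1.75 tilt [ 6.e-04  1.e-04 -1.e+00] shift [0.02 1.84 0.04] yaw -0.0 w 9.476153436748678 f [ 0.8  0.3 -2.5]
60 [(246, 623, 286, -2), (254, 631, 286, 0), (262, 638, 287, -1), (270, 645, 287, 0), (278, 653, 287, -1), (286, 660, 287, 1), (294, 667, 288, -1), (302, 654, 266, 136), (310, 657, 266, 140), (318, 661, 266, 139)]
68 [(246, 628, 262, 136), (254, 632, 262, 136), (262, 636, 262, 136), (270, 646, 280, -1), (278, 653, 280, 0), (286, 661, 281, 0), (294, 654, 266, 111), (302, 654, 262, 140), (310, 658, 262, 140), (318, 661, 262, 141)]
76 [(246, 628, 259, 135), (254, 632, 259, 135), (262, 636, 259, 136), (270, 646, 274, -2), (278, 654, 274, -1), (286, 654, 266, 68), (294, 654, 262, 111), (302, 654, 259, 140), (310, 658, 259, 141), (318, 662, 259, 141)]
84 [(246, 628, 255, 136), (254, 632, 255, 135), (262, 636, 255, 135), (270, 646, 265, 13), (278, 653, 266, 13), (286, 654, 261, 68), (294, 655, 258, 112), (302, 655, 256, 139), (310, 658, 256, 140), (318, 662, 256, 140)]
92 [(246, 629, 251, 136), (254, 632, 252, 136), (262, 636, 252, 135), (270, 640, 
[... 311 characters left out ...]
, 248, 140), (310, 659, 249, 141), (318, 663, 249, 141)]
108 [(246, 629, 244, 134), (254, 633, 244, 136), (262, 637, 244, 136), (270, 647, 245, 13), (278, 654, 245, 11), (286, 655, 245, 75), (294, 655, 245, 117), (302, 655, 245, 141), (310, 659, 245, 140), (318, 663, 245, 142)]
116 [(246, 629, 240, 135), (254, 633, 240, 135), (262, 637, 241, 136), (270, 647, 238, 12), (278, 654, 238, 13), (286, 655, 240, 76), (294, 655, 241, 118), (302, 656, 241, 140), (310, 660, 241, 141), (318, 663, 242, 141)]
124 [(246, 629, 237, 136), (254, 633, 237, 136), (262, 637, 237, 137), (270, 648, 231, 11), (278, 655, 231, 12), (286, 656, 234, 68), (302, 656, 238, 140), (310, 660, 238, 139), (318, 664, 238, 141)]
```

View pics/a5c.png

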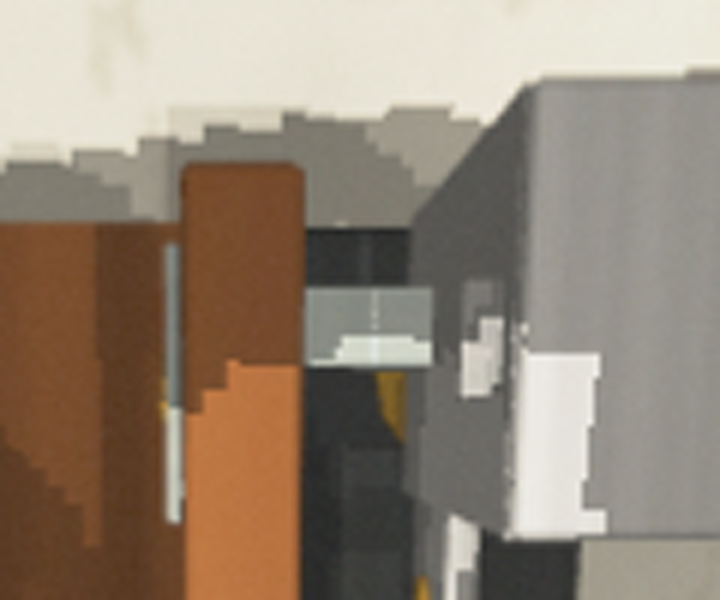

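The slot shows at crop (480, 280–398), centred at y ≈ 251.2, and the tab will arrive at y ≈ 251.3, so it is aligned. I'll advance gently.

Request:
play_rows --rows '[{"x":0,"y":0.2,"z":0,"yaw":0},{"x":0,"y":0.4,"z":0,"yaw":0},{"x":0,"y":0.6,"z":0,"yaw":0},{"x":0,"y":0.7,"z":0,"yaw":0},{"x":0,"y":0.8,"z":0,"yaw":0},{"x":0,"y":0.9,"z":0,"yaw":0},{"x":0,"y":0.9,"z":0,"yaw":0}]'

```text
t: 10.65
position: [643.6, 171.5, 309.2]
eef_rot: [0.696, 0.718, 0.0, -0.0]
ft_force: [0.7, -0.2, -2.4]
grip_width: 9.6
grip_force: 58.6
```

Request:
play_rows --rows '[{"x":0,"y":0.1,"z":0,"yaw":0},{"x":0,"y":0.2,"z":0,"yaw":0},{"x":0,"y":0.3,"z":0,"yaw":0},{"x":0,"y":0.3,"z":0,"yaw":0}]'

```text
t: 11.05
position: [646.7, 171.6, 309.2]
eef_rot: [0.696, 0.718, 0.0, 0.0]
ft_force: [-0.5, 0.1, -2.5]
grip_width: 9.4
grip_force: 58.6
```

Request:
play_rows --rows '[{"x":0,"y":0.1,"z":0,"yaw":0},{"x":0,"y":0.2,"z":0,"yaw":0},{"x":0,"y":0.3,"z":0,"yaw":0},{"x":0,"y":0.3,"z":0,"yaw":0}]'

```text
t: 11.45
position: [649.7, 171.7, 309.2]
eef_rot: [0.696, 0.718, 0.0, 0.0]
ft_force: [0.3, 0.7, -2.0]
grip_width: 9.3
grip_force: 58.6
```

Tabs are passing freely; I expect the face at TCP x ≈ 652.

Request:
play_rows --rows '[{"x":0,"y":0.1,"z":0,"yaw":0},{"x":0,"y":0.15,"z":0,"yaw":0},{"x":0,"y":0.15,"z":0,"yaw":0}]'

```text
t: 11.75
position: [651.1, 171.8, 309.2]
eef_rot: [0.696, 0.718, 0.0, 0.0]
ft_force: [0.1, -0.1, -2.6]
grip_width: 9.7
grip_force: 58.6
```

Request:
play_rows --rows '[{"x":0,"y":0.1,"z":0,"yaw":0},{"x":0,"y":0.1,"z":0,"yaw":0},{"x":0,"y":0.1,"z":0,"yaw":0}]'

```text
t: 12.05
position: [651.6, 171.8, 309.0]
eef_rot: [0.696, 0.718, -0.001, -0.0]
ft_force: [-4.3, 0.3, -0.3]
grip_width: 9.5
grip_force: 59.1
```

Request:
play_rows --rows '[{"x":0,"y":0.05,"z":0,"yaw":0},{"x":0,"y":0.05,"z":0,"yaw":0},{"x":0,"y":0.05,"z":0,"yaw":0}]'

```text
t: 12.35
position: [651.8, 171.8, 309.0]
eef_rot: [0.696, 0.718, -0.001, -0.001]
ft_force: [-8.1, -0.4, 0.1]
grip_width: 9.3
grip_force: 59.1
```

Request:
play_rows --rows '[{"x":0,"y":-0.03,"z":0.1,"yaw":0},{"x":0,"y":-0.03,"z":0.2,"yaw":0},{"x":0,"y":-0.03,"z":0.3,"yaw":0},{"x":0,"y":-0.03,"z":0.4,"yaw":0},{"x":0,"y":-0.03,"z":0.4,"yaw":0}]'

```text
t: 12.85
position: [651.7, 171.8, 305.1]
eef_rot: [0.696, 0.718, -0.001, -0.001]
ft_force: [-7.6, -0.4, 1.1]
grip_width: 9.5
grip_force: 59.1
```

Request:
play_rows --rows '[{"x":0,"y":0,"z":0.1,"yaw":0},{"x":0,"y":0,"z":0.2,"yaw":0},{"x":0,"y":0,"z":0.3,"yaw":0},{"x":0,"y":0,"z":0.3,"yaw":0}]'

```text
t: 13.25
position: [651.7, 171.8, 302.3]
eef_rot: [0.696, 0.718, -0.001, -0.001]
ft_force: [-6.8, 0.7, 3.6]
grip_width: 9.5
grip_force: 59.5
```

Request:
play_rows --rows '[{"x":0,"y":0,"z":0.1,"yaw":0},{"x":0,"y":0,"z":0.2,"yaw":0},{"x":0,"y":0,"z":0.3,"yaw":0},{"x":0,"y":0,"z":0.3,"yaw":0}]'

```text
t: 13.65
position: [651.7, 171.8, 299.4]
eef_rot: [0.696, 0.718, -0.001, -0.001]
ft_force: [-7.4, -0.1, 5.1]
grip_width: 9.1
grip_force: 59.5
```

Request:
play_rows --rows '[{"x":0,"y":0,"z":0.1,"yaw":0},{"x":0,"y":0,"z":0.2,"yaw":0},{"x":0,"y":0,"z":0.3,"yaw":0},{"x":0,"y":0,"z":0.3,"yaw":0}]'

```text
t: 14.05
position: [651.6, 171.8, 296.2]
eef_rot: [0.696, 0.718, -0.001, -0.001]
ft_force: [-5.5, 0.1, 2.0]
grip_width: 9.6
grip_force: 59.2
```

Request:
play_rows --rows '[{"x":0,"y":0,"z":0.1,"yaw":0},{"x":0,"y":0,"z":0.2,"yaw":0},{"x":0,"y":0,"z":0.3,"yaw":0},{"x":0,"y":0,"z":0.3,"yaw":0}]'

```text
t: 14.45
position: [651.4, 171.8, 292.5]
eef_rot: [0.696, 0.718, -0.001, -0.001]
ft_force: [-6.2, -0.1, -5.4]
grip_width: 9.0
grip_force: 58.3
```

Request:
play_rows --rows '[{"x":0,"y":0,"z":0.1,"yaw":0},{"x":0,"y":0,"z":0.2,"yaw":0},{"x":0,"y":0,"z":0.2,"yaw":0}]'

```text
t: 14.75
position: [651.7, 171.7, 290.8]
eef_rot: [0.696, 0.718, -0.001, -0.001]
ft_force: [-5.5, -0.7, -4.3]
grip_width: 9.3
grip_force: 59.2
```

Force has dropped, which suggests the catch has snapped. I'll go on down to the seat.

Request:
play_rows --rows '[{"x":0,"y":0,"z":0.1,"yaw":0},{"x":0,"y":0,"z":0.1,"yaw":0},{"x":0,"y":0,"z":0.1,"yaw":0}]'

```text
t: 15.05
position: [651.7, 171.8, 289.9]
eef_rot: [0.696, 0.718, -0.001, -0.001]
ft_force: [-6.9, 0.2, -2.5]
grip_width: 9.3
grip_force: 59.5
```

Request:
play_rows --rows '[{"x":0,"y":0,"z":0.1,"yaw":0},{"x":0,"y":0,"z":0.1,"yaw":0},{"x":0,"y":0,"z":0.1,"yaw":0}]'

```text
t: 15.35
position: [651.6, 171.8, 289.6]
eef_rot: [0.696, 0.718, -0.001, -0.0]
ft_force: [-9.6, -1.5, 5.9]
grip_width: 9.4
grip_force: 60.6
```

Request:
play_rows --rows '[{"x":0,"y":0,"z":0.05,"yaw":0},{"x":0,"y":0,"z":0.1,"yaw":0},{"x":0,"y":0,"z":0.1,"yaw":0}]'

```text
t: 15.65
position: [651.6, 171.8, 289.5]
eef_rot: [0.696, 0.718, -0.0, -0.0]
ft_force: [-14.2, -1.3, 19.2]
grip_width: 9.1
grip_force: 62.4
```

Request:
play_rows --rows '[{"x":0,"y":-0.04,"z":-0.1,"yaw":0},{"x":0,"y":-0.04,"z":-0.1,"yaw":0},{"x":0,"y":-0.04,"z":-0.1,"yaw":0}]'

```text
t: 15.95
position: [651.5, 171.8, 289.6]
eef_rot: [0.696, 0.718, -0.0, -0.0]
ft_force: [-7.9, -0.6, 6.2]
grip_width: 9.1
grip_force: 60.4
```

Request:
play_rows --rows '[{"x":0,"y":0,"z":0,"yaw":0},{"x":0,"y":0,"z":0,"yaw":0},{"x":0,"y":0,"z":0,"yaw":0},{"x":0,"y":0,"z":0,"yaw":0},{"x":0,"y":0,"z":0,"yaw":0}]' --jaw 3

```text
t: 16.45
position: [651.9, 171.8, 289.2]
eef_rot: [0.696, 0.718, 0.0, 0.0]
ft_force: [0.2, 0.2, -0.8]
grip_width: 29.9
grip_force: 0.0
```

```bash
python3 - <<'E'
from m import *
rel([651,172,400],1.75); meas("a6"); rel([651,172,400],1.75)
E
```

```text
t 16.45 pos [651.9 171.8 289.2] tooly 1.75 tilt [ 2.e-04  0.e+00 -1.e+00] shift [  0.03  -0.09 -11.08] yaw -0.0001 w 29.864897960169905 f [ 0.2  0.2 -0.8]
wrist
  strip 3267 140.1 [664.2 236.3 138.7] [678.  268.7 141.5]
  btop 2465 152.5 [637.3 148.8 149.7] [652.7 196.4 153.7]
  floor z 70.8 slopes deg [2.94 0.07] y [ 82.3 261.8] ((612.89453125, 170.41311645507812), (184.89730834960938, 49.997230529785156), 89.99789428710938)
side
  strip 47 140.2 [663.9 241.  138. ] [678.3 273.8 143.8]
  btop 34 152.1 [642.8 156.8 149.6] [653.1 199.4 156.1]
  floor z 70.4 slopes deg [3.39 0.39] y [ 81.  266.6] ((612.96728515625, 172.04522705078125), (192.32089233398438, 49.612648010253906), 89.8838119506836)
t 16.55 pos [651.9 171.8 289.2] tooly 1.75 tilt [ 1.e-04  1.e-04 -1.e+00] shift [  0.02  -0.09 -11.08] yaw -0.0001 w 30.45624572987358 f [-0.5 -0.6  0.2]
  return _methods._mean(a, axis=axis, dtype=dtype,
  ret = ret.dtype.type(ret / rcount)
```

Request:
play_rows --rows '[{"x":0,"y":0,"z":-1,"yaw":0},{"x":0,"y":0,"z":-3,"yaw":0},{"x":0,"y":0,"z":-6,"yaw":0},{"x":0,"y":-1.5,"z":-9,"yaw":0},{"x":0,"y":-3,"z":-12,"yaw":0},{"x":-1,"y":-5,"z":-13,"yaw":0},{"x":-1,"y":-5,"z":-13,"yaw":0},{"x":-1,"y":-5,"z":-13,"yaw":0}]'

```text
t: 17.35
position: [602.1, 160.2, 420.0]
eef_rot: [0.696, 0.718, 0.001, 0.0]
ft_force: [-0.3, 0.5, 0.7]
grip_width: 29.7
grip_force: 0.0
```

```bash
python3 - <<'E'
from h import *
im,W=shot("wrist","a7"); im2,W2=shot("scene","s7")
c=np.hstack([cv2.resize(im[20:320,150:400],(500,600)),cv2.resize(im2[190:310,120:220],(300,360))[:600].__class__((600,300,3),np.uint8)*0])
c[:360,500:]=cv2.resize(im2[190:310,120:220],(300,360))
cv2.imwrite("pics/a7c.png",c[...,::-1])
L=W.reshape(-1,3); L=L[np.isfinite(L[:,0])]
F=L[(L[:,0]>585)&(L[:,0]<640)&(L[:,1]>90)&(L[:,1]<250)&(L[:,2]>60)&(L[:,2]<85)]
A=np.c_[F[:,:2]-F[:,:2].mean(0),np.ones(len(F))]; print(F.mean(0),np.linalg.lstsq(A,F[:,2],rcond=None)[0])
E
```

```text
[612.44538733 175.66307483  70.76001746] [ 4.08793204e-02 -1.76211744e-03  7.07600175e+01]
```

View pics/a7c.png

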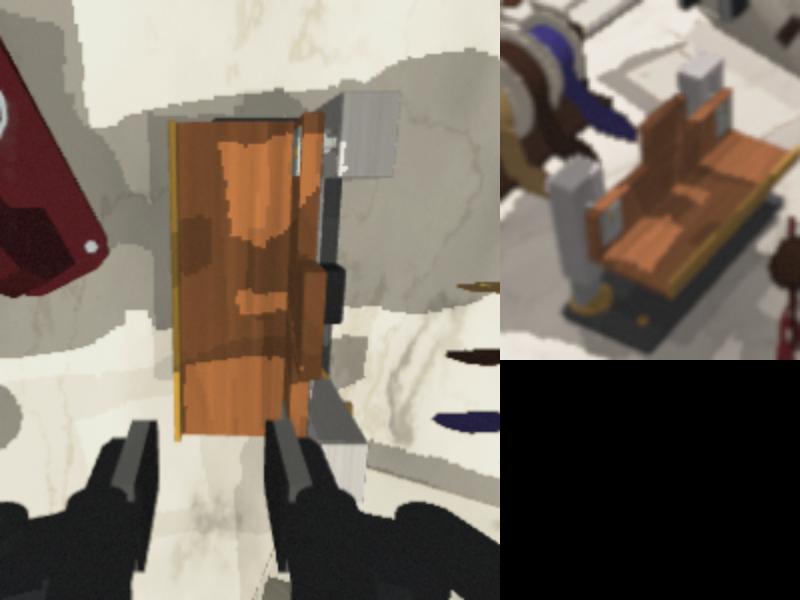

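The ledge hangs on both strips with a floor slope of about 0.04 rad, and the gripper is clear. The drop in push force at z ≈ 292 marks the catch snapping, so I'm handing in.

```bash
python3 -c "
from plant import env
print(env.close_job())"
```

```text
the job is handed in; nothing more can be done
None
```

The ledge is hooked into both slots and pushed fully home, and I have let go of it and handed the job in. I judge that the catch snapped out from the drop in push force near the bottom, not from seeing it. The ledge hangs with about a 0.04 rad forward tilt (limit 0.1), wrist force on the rack stayed under about 25 N, and the arm's path kept clear of the jar and drum.

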